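# Stand the long-necked vase in its ring

### The job

In this pottery workshop three round-bottomed terracotta pots sit in the drying board. Take the one with the long narrow neck and stand it upright in the larger of the two black ring stands on the plywood board, setting it down into the ring rather than dropping it, and let go. Leave the other two pots where they sit.

Things in the scene. Friction and masses are not known exactly. Their poses are not given: they have to be found in the camera images.
- vase: Terracotta vase 118 mm tall: a ball 60 mm across, no flat foot, with a straight round neck 24 mm in diameter, free from 60 to 118 mm above the origin. 0.12 to 0.24 kg, centre of mass 3 mm under the ball's centre. Origin: lowest point of the ball; z up the neck. Starts upright, sunk 10 mm in one of three holes 115 mm apart in a fixed wooden board 18 mm thick, 100 x 345 mm.
- ring: Larger black ring stand, loose, 0.15 kg, flat on an 8 mm plywood board: 68 mm outside, 44 mm opening, 22 mm high. Origin: centre of its underside; z up. The ball rests on its upper inner edge: seated, the vase's origin is 13 mm above the ring's. A smaller black ring (44 mm outside, 14 mm high) lies 80 mm or more away, centre to centre.
- short_pot: Terracotta pot in another hole of the drying board: the same 60 mm ball, with a wide short neck (36 mm diameter), 70 mm tall. To be left alone. Origin: lowest point of the ball; z up.
- round_pot: Terracotta pot in the third hole of the drying board: the same 60 mm ball with only a low wide collar (42 mm diameter, 9 mm high), 60 mm tall. To be left alone. Origin: lowest point of the ball; z up.

How it is judged:
By the outcome, as a careful person would: the job done as asked, in the order asked, and still so for the second after the job is handed in, with the robot touching nothing.
It also fails if it takes over 38 s, if anything falls off the work surface, if the arm or the gripper's body presses on something with over 40 N, if the wrist force passes 120 N, or if a joint passes its speed limit or range.

### The arm

A 7-joint arm with a two-finger parallel gripper is mounted at the origin on the work surface. World frame = base frame: x ahead of the robot, y to its left, z up, the work surface at z = 0. Lengths are in m, angles in rad, forces in N, time in s.
With the tool pointing down it reaches from about 0.4 to 0.85 m from the base axis. Payload 6.9 kg.
Tool frame: the origin (TCP) lies midway between the tips of the shut fingers; the grasp point (between the pads) lies 19 mm behind it (bot.grasp_offset is the distance from the TCP to the grasp point, in m); z points along the fingers, y is the line along which they close (so a half turn about z gives the same grasp; the last joint's range is limited). The gripper opens to 85 mm and grips with 20 to 120 N. Pads are 22 mm wide; open, the fingers measure 114 mm over their backs; the gripper's body (76 mm by 85 mm) begins 54 mm behind the grasp point. The pads swing forward as they close: fully open they stand 13 mm farther back than shut.
Start: joints at [-1.085, 0.507, -0.238, 1.5, 0.126, 1.149, -0.155], TCP at [0.232, 0.58, 0.231] pointing down, gripper open.
Joint ranges: [-3.08, 3.08], [-0.24, 2.05], [-1.43, 1.35], [0, 2.5], [-1.52, 4.66], [0.17, 1.96], [-2.89, 2.89]. Speed limits (rad/s): [2.39, 2.39, 3.14, 3.14, 3.14, 3.14, 3.14].

### API

Orientations are given as a unit quaternion [x, y, z, w].
In Python, from rig import bot gives the robot as it stands.
- The arm moves only by the shell command python3 -m inch 'ROWS' [FORCE]. ROWS is a JSON object of lists of equal length, an entry for each row: "delta_pos": the shift along the tool's x, y, z in mm, a list of three; "angular": the turn, a rotation vector about the tool's x, y, z in rad, a list of three; "claw": the closure, from 0 (fully open) to 1 (shut). In form: {"delta_pos": [[x, y, z], ...], "angular": [[wx, wy, wz], ...], "claw": [claw, ...]}. A call has exactly 5 rows; each row shifts and turns the commanded pose from where the row before left it, along the tool's axes as they then stand; what a row does not reach is not made up. A row lasts 1/8 s, in which the tool goes at most 62.5 mm and 10.7 degrees, less where a joint would pass 70% of its speed; a pose out of reach is approached as far as the arm can. A call with a gripper value outside its range is refused whole. The fingers move at their own pace and stop on an object; FORCE is the grip in N (left out, the last holds). Time passes only in rows, so rows that do not move let the fingers close, or fill a call up. It gives the time, the measured TCP pose, the force, the opening and the grip force at its end, in the units of the state.
- bot.state(): the state, without advancing time (a new reading comes with each control period).
- bot.get_image(name): name is "scene" or "side" or "wrist"; returns the picture (480x640x3 uint8, red, green, blue); there is no depth.
- bot.get_calibration(name): a dict with "fx", "fy", "cx", "cy" (pixels), "position" and "rotation" of the camera in the world; the wrist camera has in their place "tool_from_camera" (4x4, takes a point from camera to tool coordinates, whose origin is the TCP and whose axes are the flange's). Camera axes: x right, y down, z forward; pixel columns grow to the right and rows downward; lengths in m; the calibration is good to about 2 mm. A picture is of the moment at which its call begins: read the wrist's pose just before it. get_calibration takes no time and is no camera call.
- bot.hand_in(): hands the job in; it is judged then, once.
Trained networks look in the newest picture that a camera, given by its name, has taken for a name from the list of things; names that differ only in an ending like _2 or _b are one class to them, and where a whole thing is asked for, a point or a joint stands for the part that bears it (a point fixed in the world has none). Each returns a list of dicts, best first, with "conf" (0 to 1); they miss things now and then, are a little off and sometimes report something else, mostly with a low value. They report only what shows in the picture. A call takes as long as a camera call.
- bot.recognise(camera, name): "xyz" ([x, y, z] in m, in world coordinates, good to about 4 mm: the middle of the surface that is visible of it).
- bot.regions_of(camera, name): "mask" (480x640 bool, what is visible of it).
The state is a dict: "time_s": time; "joints": joint angles; "qd": joint speeds; "tau": joint torques, N m; "tcp_pos": TCP position; "tool_rot": TCP orientation; "ft_force": force on the tool from outside, world axes, zero at the start; "ft_torque": the same for the moment, N m; "width": finger opening in m; "grip_force": force on a finger pad.
Only numpy, scipy, OpenCV 4.12 (cv2) and the standard library are available. Lean on these libraries where they do the work, as an engineer would, in place of code of your own. Each camera call takes 0.05 s, during which the arm holds its last target. There are 200 camera calls.

## Working session

There is one attempt and no reset: what is moved stays moved. The work goes in short steps, Python scripts to look and compute and a shell command to move; the robot and the scene stay as the last step left them, time stands still between calls to the robot, and variables do not carry over. Pictures are saved under pics/ and viewed, at most 10 in all, crops included, and the job is handed in when it is done.

```bash
mkdir -p pics; ls
python3 - <<'E'
from rig import bot
import cv2,numpy as np
s=bot.state();print(s['time_s'],s['tcp_pos'],s['tool_rot'],s['width'],bot.grasp_offset)
ims=[]
for c in("scene","side"):
    im=bot.get_image(c);cv2.imwrite(f'pics/{c}0.png',im[...,::-1])
    k=bot.get_calibration(c);print(c,np.round(k['position'],3))
    for n in("vase","ring","short_pot","round_pot"):
        print(n,[(np.round(d['xyz'],3).tolist(),round(d['conf'],2)) for d in bot.recognise(c,n)])
E
```

```text
pics
0.0 [0.23155132 0.57996885 0.23042409] [ 1.88726152e-01  9.82029341e-01 -8.84833419e-04 -1.75458498e-04] 0.08532758872612188 0.0187
scene [1.269 0.547 0.736]
vase [([0.497, -0.111, 0.062], 0.87)]
ring [([0.495, 0.185, 0.033], 0.66)]
short_pot [([0.527, -0.221, 0.055], 0.55)]
round_pot [([0.555, -0.332, 0.055], 0.72)]
side [ 0.501 -0.686  0.728]
vase [([0.48, -0.133, 0.059], 0.66)]
ring [([0.486, 0.17, 0.03], 0.57)]
short_pot [([0.517, -0.248, 0.063], 0.62)]
round_pot [([0.544, -0.357, 0.062], 0.72)]
```

View pics/scene0.png

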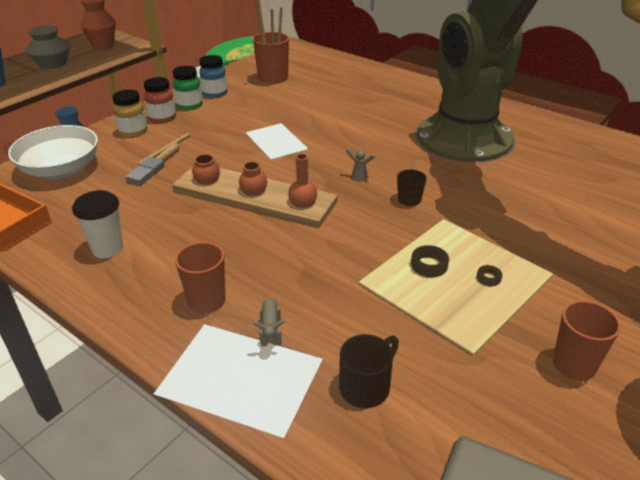

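View pics/side0.png

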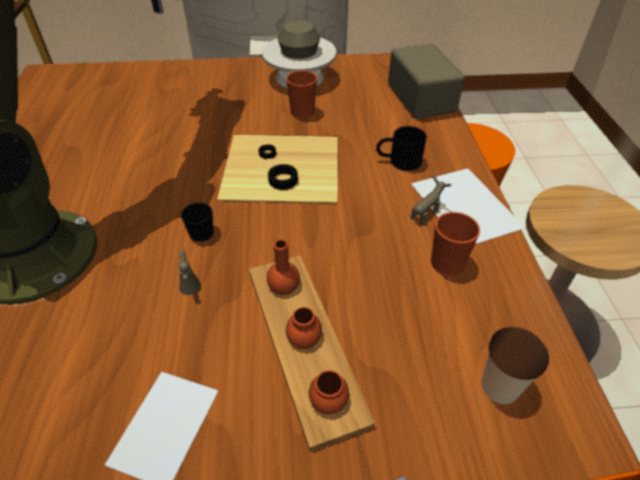

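The scene picture shows the vase at about (303,180), the large ring at (430,261) and the small ring at (489,275). In the side picture the vase is at (283,270) and the ring at (283,177). I'll fit known-size models to the masks.

```bash
cat > h.py <<'E'
from rig import bot
import cv2,numpy as np
from scipy.optimize import least_squares
from scipy.spatial.transform import Rotation as R
def cam(c):
    k=bot.get_calibration(c)
    if 'position' in k: Rm,p=np.array(k['rotation']),np.array(k['position'])
    else:
        s=bot.state();T=np.array(k['tool_from_camera']);Rt=R.from_quat(s['tool_rot']).as_matrix()
        Rm=Rt@T[:3,:3];p=np.array(s['tcp_pos'])+Rt@T[:3,3]
    if Rm.shape!=(3,3): Rm=R.from_quat(Rm).as_matrix()
    return k,Rm,p
def proj(C,P):
    k,Rm,p=C;q=(P-p)@Rm
    return np.c_[k['fx']*q[:,0]/q[:,2]+k['cx'],k['fy']*q[:,1]/q[:,2]+k['cy']]
a=np.linspace(0,2*np.pi,60,endpoint=False)
circ=lambda r,z:np.c_[r*np.cos(a),r*np.sin(a),0*a+z]
def ball(z0): return np.vstack([circ(np.sqrt(max(0,.03**2-(z-.03)**2)),z) for z in np.linspace(z0,.06,25)])
MODEL={'vase':(np.vstack([ball(.012),circ(.012,.06),circ(.012,.118)]),.008),
 'ring':(np.vstack([circ(.034,0),circ(.034,.022)]),.008)}
def box(P):
    h=cv2.convexHull(P.astype(np.float32))[:,0];m=cv2.moments(h)
    return np.array([m['m10']/m['m00'],m['m01']/m['m00'],*h.min(0),*h.max(0)])
def find(c,n,M=None,z=None):
    bot.get_image(c);C=cam(c)
    r=bot.regions_of(c,n)
    if not r: print(c,n,'none');return
    m=r[0]['mask'];v,u=np.nonzero(m)
    mp=np.vstack([np.c_[u+i,v+j] for i in(-.5,.5) for j in(-.5,.5)])
    b=box(mp);Mo,z0=MODEL[n]; z0=z if z is not None else z0
    f=lambda x:(box(proj(C,Mo+[x[0],x[1],z0]))-b)
    s=least_squares(f,[.49,-.1 if n=='vase' else .18],loss='soft_l1',diff_step=1e-4)
    print(c,n,round(r[0]['conf'],2),'xy',np.round(s.x,4),'res',np.round(f(s.x),1))
    return s.x,m
def go(t):
    s=bot.state();d=R.from_quat(s['tool_rot']).inv().apply(np.array(t)-s['tcp_pos'])*1000
    print('tcp',np.round(s['tcp_pos'],4),'delta mm',np.round(d,1),'tilt',np.round(R.from_quat(s['tool_rot']).as_matrix()[:,2],4),'t',s['time_s'])
E
python3 - <<'E'
from h import *
for n in('vase','ring'):
    for c in('scene','side'): find(c,n)
go([.49,-.115,.231])
print(np.round(R.from_quat(bot.state()['tool_rot']).as_matrix(),3))
E
```

```text
scene vase 0.61 xy [ 0.4801 -0.1241] res [-0.  -0.1  0.4  0.  -0.4  0.1]
side vase 0.96 xy [ 0.4819 -0.1228] res [ 0.1 -0.2 -0.   0.1 -0.1  0.1]
scene ring 0.71 xy [0.4872 0.182 ] res [-0.1  0.3  0.1 -0.4 -0.   0. ]
side ring 0.68 xy [0.4881 0.1832] res [-0.   0.   1.  -0.5 -1.   0.5]
tcp [0.2317 0.5804 0.2313] delta mm [-4.977e+02 -5.501e+02  3.000e-01] tilt [-0. -0. -1.] t 0.9
[[-0.929  0.371 -0.   ]
 [ 0.371  0.929 -0.   ]
 [ 0.    -0.    -1.   ]]
```

```bash
python3 -m inch '{"delta_pos":[[-20,-22,0],[-33,-37,0],[-33,-37,0],[-33,-37,0],[-33,-37,0]],"angular":[[0,0,0],[0,0,0],[0,0,0],[0,0,0],[0,0,0]],"claw":[0,0,0,0,0]}' 40
python3 -m inch '{"delta_pos":[[-33,-37,0],[-33,-37,0],[-33,-37,0],[-33,-37,0],[-33,-37,0]],"angular":[[0,0,0],[0,0,0],[0,0,0],[0,0,0],[0,0,0]],"claw":[0,0,0,0,0]}'
python3 -c "from h import *;go([.481,-.1235,.231])"
```

```text
time_s: 1.52
tcp_pos: [0.3104, 0.3647, 0.2315]
tool_rot: [0.189, 0.982, 0.0, 0.0]
ft_force: [1.7, 0.5, 0.5]
width: 0.0854
grip_force: 0.0
time_s: 2.15
tcp_pos: [0.395, 0.1318, 0.2316]
tool_rot: [0.189, 0.982, 0.0, 0.0]
ft_force: [1.0, -0.4, 0.5]
width: 0.0851
grip_force: 0.0
tcp [0.395  0.1318 0.2316] delta mm [-174.5 -205.2    0.6] tilt [ 1.e-03  4.e-04 -1.e+00] t 2.15
```

```bash
python3 -m inch '{"delta_pos":[[-44,-52,0],[-44,-52,0],[-44,-52,0],[-42,-49,0],[0,0,0]],"angular":[[0,0,0],[0,0,0],[0,0,0],[0,0,0],[0,0,0]],"claw":[0,0,0,0,0]}'
python3 - <<'E'
from h import *
go([.481,-.1235,.081])
r=find('wrist','vase')
im=bot.get_image('wrist');cv2.imwrite('pics/w1.png',im[...,::-1])
E
```

```text
time_s: 2.78
tcp_pos: [0.4747, -0.1091, 0.2312]
tool_rot: [0.193, 0.981, -0.001, 0.001]
ft_force: [-0.1, 0.7, -0.2]
width: 0.0855
grip_force: 0.0
tcp [ 0.4747 -0.1091  0.2312] delta mm [-11.  -10.6 150.3] tilt [ 6.0e-04 -2.4e-03 -1.0e+00] t 2.775
wrist vase 0.83 xy [ 0.4803 -0.12  ] res [-0.1 -0.1 -0.3 -1.2  0.4  1.1]
```

View pics/w1.png

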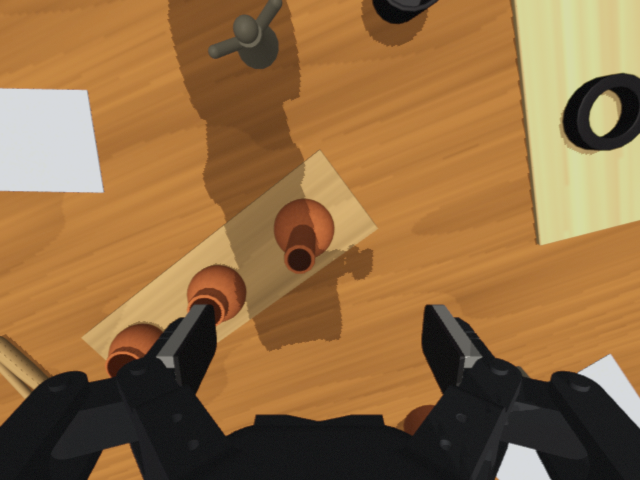

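The wrist picture shows the vase mouth at (299,259) and its ball at (304,228), slightly left of the finger midline. The three cameras agree on about (0.4805, -0.1225).

```bash
python3 -m inch '{"delta_pos":[[-11,-10,0],[0,0,25],[0,0,25],[0,0,10],[0,0,0]],"angular":[[0,0,0],[0,0,0],[0,0,0],[0,0,0],[0,0,0]],"claw":[0,0,0,0,0]}'
python3 - <<'E'
from h import *
go([.4805,-.1225,.081])
r=find('wrist','vase')
im=bot.get_image('wrist');cv2.imwrite('pics/w2.png',im[...,::-1])
E
```

```text
time_s: 3.55
tcp_pos: [0.4806, -0.1169, 0.1711]
tool_rot: [0.188, 0.982, -0.0, -0.0]
ft_force: [-0.5, -0.4, 0.4]
width: 0.0851
grip_force: 0.0
tcp [ 0.4806 -0.1169  0.1711] delta mm [-2.  -5.2 90.1] tilt [-8.e-04  1.e-04 -1.e+00] t 3.55
wrist vase 0.63 xy [ 0.4816 -0.1233] res [ 0.4 -0.1 -0.5 -0.7  0.   0.6]
```

View pics/w2.png

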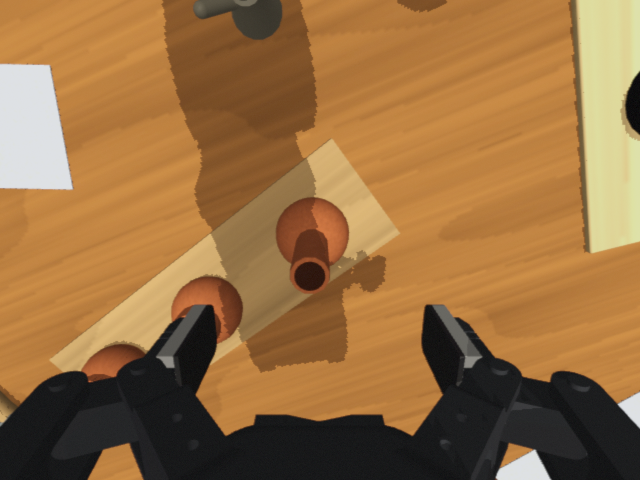

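The mouth is at (310,275), with the midline at about 318, so a shift of about (-2.5, -5.5) mm and 90 mm down is left.

```bash
python3 -m inch '{"delta_pos":[[-2.5,-5.5,0],[0,0,30],[0,0,30],[0,0,20],[0,0,10]],"angular":[[0,0,0],[0,0,0],[0,0,0],[0,0,0],[0,0,0]],"claw":[0,0,0,0,0]}'
python3 - <<'E'
from h import *
go([.481,-.123,.081])
im=bot.get_image('wrist');cv2.imwrite('pics/w3.png',im[...,::-1])
go([.481,-.123,.081])
E
```

```text
time_s: 4.32
tcp_pos: [0.4808, -0.1236, 0.0807]
tool_rot: [0.189, 0.982, -0.0, -0.0]
ft_force: [0.7, -0.0, 0.5]
width: 0.0857
grip_force: 0.0
tcp [ 0.4808 -0.1236  0.0807] delta mm [ 0.   0.6 -0.3] tilt [-6.e-04 -1.e-04 -1.e+00] t 4.325
tcp [ 0.4805 -0.1235  0.0801] delta mm [-0.3  0.6 -0.9] tilt [-1.4e-03  1.0e-04 -1.0e+00] t 4.375
```

View pics/w3.png

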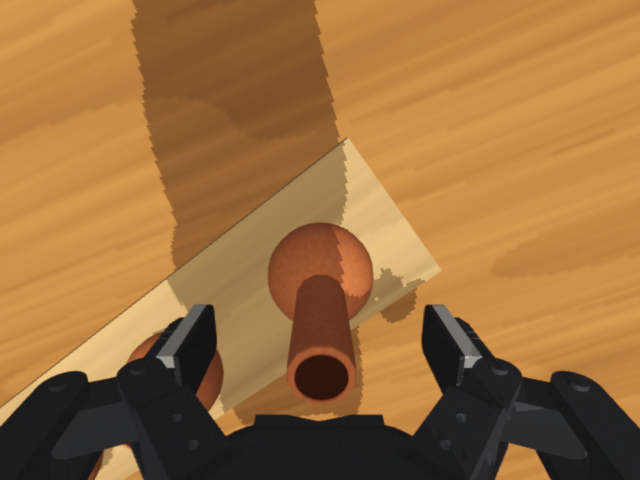

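The neck stands centred between the pads, with the mouth at (321,377) and the pads at 215 and 425. Next I'll close with 40 N.

```bash
python3 -m inch '{"delta_pos":[[0,0,0],[0,0,0],[0,0,0],[0,0,0],[0,0,0]],"angular":[[0,0,0],[0,0,0],[0,0,0],[0,0,0],[0,0,0]],"claw":[0.5,0.7,1,1,1]}' 40
python3 -m inch '{"delta_pos":[[0,0,0],[0,0,0],[0,0,-5],[0,0,-10],[0,0,-15]],"angular":[[0,0,0],[0,0,0],[0,0,0],[0,0,0],[0,0,0]],"claw":[1,1,1,1,1]}'
```

```text
time_s: 5.0
tcp_pos: [0.4813, -0.1232, 0.0818]
tool_rot: [0.189, 0.982, 0.0, 0.001]
ft_force: [-0.1, -0.3, 5.2]
width: 0.023
grip_force: 39.1
time_s: 5.62
tcp_pos: [0.4805, -0.1231, 0.1116]
tool_rot: [0.189, 0.982, -0.0, -0.001]
ft_force: [-0.6, 1.3, -1.4]
width: 0.0232
grip_force: 39.2
```

```bash
python3 -m inch '{"delta_pos":[[0,0,-25],[0,0,-25],[10,26,0],[15,40,0],[15,40,0]],"angular":[[0,0,0],[0,0,0],[0,0,0],[0,0,0],[0,0,0]],"claw":[1,1,1,1,1]}'
python3 -m inch '{"delta_pos":[[15,40,0],[15,40,0],[15,40,0],[12,33,0],[10,28,0]],"angular":[[0,0,0],[0,0,0],[0,0,0],[0,0,0],[0,0,0]],"claw":[1,1,1,1,1]}'
python3 -m inch '{"delta_pos":[[0,0,0],[0,0,0],[0,0,0],[0,0,0],[0,0,0]],"angular":[[0,0,0],[0,0,0],[0,0,0],[0,0,0],[0,0,0]],"claw":[1,1,1,1,1]}'
python3 - <<'E'
from h import *
go([.4877,.1826,.095])
zo=bot.state()['tcp_pos'][2]-.0815+.008
MODEL['vase']=(np.vstack([ball(0),circ(.012,.06)]),zo)
# ball only: use mask bottom portion -> centroid via min enclosing circle of lower mask
for c in('scene','side'):
    im=bot.get_image(c);cv2.imwrite(f'pics/{c}1.png',im[180:340,200:520,::-1] if c=='scene' else im[80:280,180:400,::-1])
    C=cam(c);r=bot.regions_of(c,'vase')
    if not r: print('none');continue
    m=r[0]['mask'];v,u=np.nonzero(m);print(c,u.min(),u.max(),v.min(),v.max(),m.sum())
    s=bot.state();P=np.array([[*s['tcp_pos'][:2],zo],[*s['tcp_pos'][:2],zo+.03],[*s['tcp_pos'][:2],zo+.118]])
    bb=box(proj(C,ball(0)+P[0]));print('expected ball box',np.round(bb,1),'axis pts',np.round(proj(C,P),1).tolist())
for n in['ring']:
    r=bot.regions_of('side',n)
E
python3 - <<'E'
import cv2,numpy as np
a=cv2.imread('pics/scene1.png');b=cv2.imread('pics/side1.png')
a=cv2.resize(a,(640,320));b=cv2.resize(b,None,fx=1.3,fy=1.3)
H=np.zeros((590,640,3),np.uint8);H[:320]=a;H[325:325+b.shape[0],:b.shape[1]]=b
cv2.imwrite('pics/both1.png',H)
E
```

```text
time_s: 6.25
tcp_pos: [0.4829, -0.009, 0.1619]
tool_rot: [0.189, 0.982, 0.0, 0.0]
ft_force: [0.2, 0.1, -1.5]
width: 0.0228
grip_force: 39.3
time_s: 6.88
tcp_pos: [0.4876, 0.1846, 0.1617]
tool_rot: [0.188, 0.982, 0.0, -0.0]
ft_force: [-0.2, -0.7, -1.7]
width: 0.0226
grip_force: 39.3
time_s: 7.5
tcp_pos: [0.488, 0.1825, 0.1613]
tool_rot: [0.189, 0.982, -0.0, -0.0]
ft_force: [-0.6, 0.1, -1.1]
width: 0.0229
grip_force: 39.5
tcp [0.488  0.1825 0.1613] delta mm [ 0.3 -0.1 66.3] tilt [-0.e+00 -1.e-04 -1.e+00] t 7.5
scene 420 453 172 234 1158
expected ball box [436.1 217.2 418.4 199.8 453.8 234.6] axis pts [[434.1, 231.0], [436.0, 217.2], [442.0, 173.8]]
side 266 294 101 153 734
expected ball box [279.7 139.6 265.3 125.  294.1 154.1] axis pts [[280.5, 151.3], [279.7, 139.7], [277.4, 102.6]]
```

View pics/both1.png

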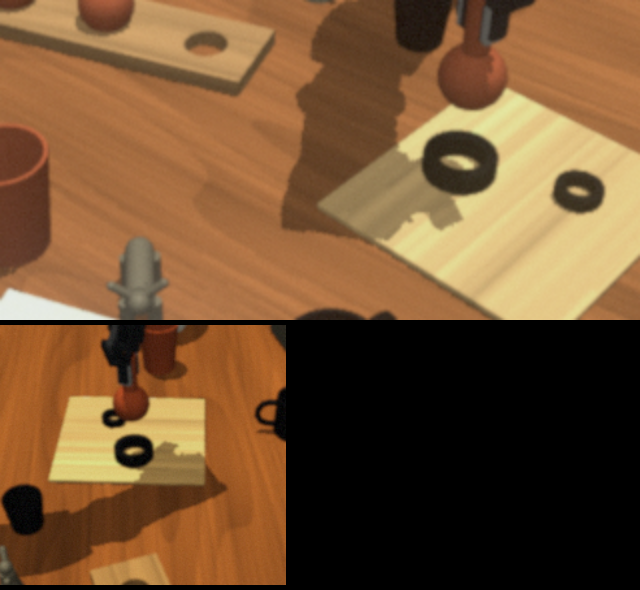

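The vase hangs upright in the grip above the large ring, within 1 px of the predicted box in both views (scene ball at about (436,217)). The hole it left is empty and the other two pots haven't moved. Lowering next, the last part slowly.

```bash
python3 -m inch '{"delta_pos":[[0,0,20],[0,0,20],[0,0,15],[0,0,6],[0,0,0]],"angular":[[0,0,0],[0,0,0],[0,0,0],[0,0,0],[0,0,0]],"claw":[1,1,1,1,1]}'
python3 -m inch '{"delta_pos":[[0,0,1.5],[0,0,1],[0,0,1],[0,0,0.5],[0,0,0]],"angular":[[0,0,0],[0,0,0],[0,0,0],[0,0,0],[0,0,0]],"claw":[1,1,1,1,1]}'
```

```text
time_s: 8.38
tcp_pos: [0.4879, 0.183, 0.1001]
tool_rot: [0.189, 0.982, -0.0, -0.0]
ft_force: [-0.1, -0.0, -1.0]
width: 0.0231
grip_force: 39.6
time_s: 9.0
tcp_pos: [0.4879, 0.183, 0.0963]
tool_rot: [0.189, 0.982, -0.0, -0.0]
ft_force: [-0.1, 0.1, -1.9]
width: 0.0231
grip_force: 39.6
```

```bash
python3 -m inch '{"delta_pos":[[0,0,0.5],[0,0,0.5],[0,0,0.5],[0,0,0],[0,0,0]],"angular":[[0,0,0],[0,0,0],[0,0,0],[0,0,0],[0,0,0]],"claw":[1,1,1,1,1]}'
python3 - <<'E'
from h import *
im=bot.get_image('scene');a=im[150:310,350:510,::-1];im=bot.get_image('side');b=im[90:220,210:340,::-1]
cv2.imwrite('pics/low.png',np.hstack([cv2.resize(x,(390,390),interpolation=2) for x in(a,b)]))
go([.4877,.1826,.0945]);print(bot.state()['ft_force'])
E
```

```text
time_s: 9.62
tcp_pos: [0.4881, 0.1828, 0.0951]
tool_rot: [0.189, 0.982, -0.0, 0.0]
ft_force: [-1.8, -0.8, 5.6]
width: 0.0229
grip_force: 40.0
tcp [0.4881 0.1828 0.0951] delta mm [ 0.2 -0.4  0.6] tilt [ 4.e-04 -1.e-04 -1.e+00] t 9.725
[-0.44308154 -1.43911312  6.05757599]
```

View pics/low.png

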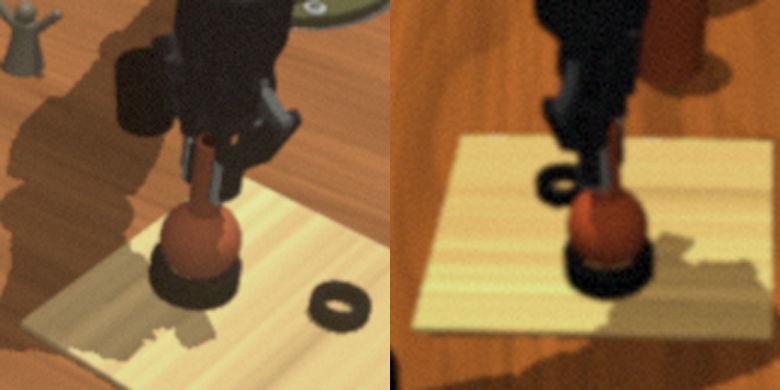

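The vase sits in the ring: the ball is centred at about (200,240) in the left crop and (608,225) in the right. The wrist force turned upward to 6 N at the expected height, so it has contact. I'll ease the grip, then open.

```bash
python3 -m inch '{"delta_pos":[[0,0,0.3],[0,0,0],[0,0,0],[0,0,0],[0,0,0]],"angular":[[0,0,0],[0,0,0],[0,0,0],[0,0,0],[0,0,0]],"claw":[1,1,1,1,1]}' 20
python3 -m inch '{"delta_pos":[[0,0,0],[0,0,0],[0,0,0],[0,0,0],[0,0,0]],"angular":[[0,0,0],[0,0,0],[0,0,0],[0,0,0],[0,0,0]],"claw":[0.7,0.6,0.5,0.3,0]}'
python3 -m inch '{"delta_pos":[[0,0,0],[0,0,0],[0,0,0],[0,0,0],[0,0,0]],"angular":[[0,0,0],[0,0,0],[0,0,0],[0,0,0],[0,0,0]],"claw":[0,0,0,0,0]}'
python3 - <<'E'
from h import *
go([.4877,.1826,.0945])
im=bot.get_image('wrist');cv2.imwrite('pics/w4.png',im[...,::-1])
E
```

```text
time_s: 10.35
tcp_pos: [0.4881, 0.1828, 0.095]
tool_rot: [0.189, 0.982, 0.0, 0.0]
ft_force: [-1.4, -1.5, 7.3]
width: 0.0235
grip_force: 40.3
time_s: 10.98
tcp_pos: [0.4879, 0.1831, 0.0944]
tool_rot: [0.189, 0.982, -0.0, -0.0]
ft_force: [-0.2, -0.2, -0.2]
width: 0.0761
grip_force: 0.0
time_s: 11.6
tcp_pos: [0.4879, 0.183, 0.0945]
tool_rot: [0.189, 0.982, -0.0, -0.0]
ft_force: [0.4, 0.1, -0.6]
width: 0.0855
grip_force: 0.0
tcp [0.4879 0.183  0.0945] delta mm [ 0.1 -0.5 -0. ] tilt [-0. -0. -1.] t 11.6
```

View pics/w4.png

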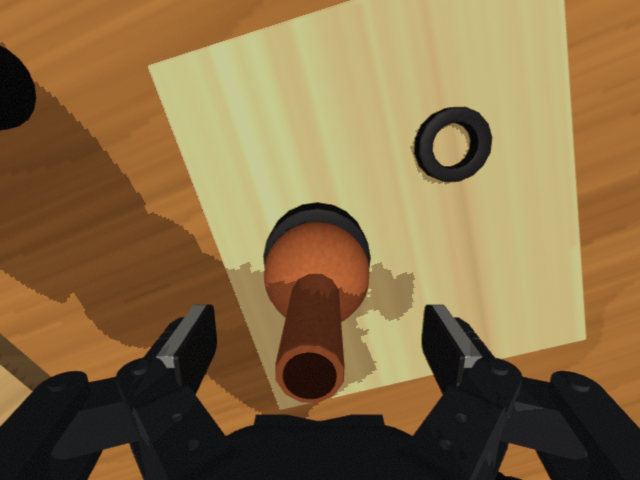

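The vase is released and seated. The mouth at (310,375) against the ball at (317,265) hints at a slight lean. I'll withdraw straight up and measure the tilt.

```bash
python3 -m inch '{"delta_pos":[[0,0,-15],[0,0,-30],[0,0,-40],[0,0,-40],[0,0,-15]],"angular":[[0,0,0],[0,0,0],[0,0,0],[0,0,0],[0,0,0]],"claw":[0,0,0,0,0]}'
python3 - <<'E'
from h import *
ims={}
obs=[]
for c in('scene','side','wrist'):
    im=bot.get_image(c);C=cam(c);r=bot.regions_of(c,'vase')
    ims[c]=im
    if not r: print(c,'none');continue
    m=r[0]['mask'];v,u=np.nonzero(m);print(c,r[0]['conf'],u.min(),u.max(),v.min(),v.max())
    obs.append((c,C,m))
# silhouette fit of tilt + xy: overlap of model (incl. parts above ring) using filled masks
ballv=ball(.012);neck=np.vstack([circ(.012,.05),circ(.012,.118)])
def ren(C,x):
    Rm=R.from_rotvec([x[2],x[3],0]).as_matrix();o=np.array([x[0],x[1],.051])
    im=np.zeros((480,640),np.uint8)
    for P in(ballv,neck):
        q=proj(C,(P-[0,0,.03])@Rm.T+o)
        cv2.fillConvexPoly(im,np.round(cv2.convexHull(q.astype(np.float32))*16).astype(np.int32),255,cv2.LINE_AA,4)
    return im/255.
from scipy.optimize import minimize
for sel in(['scene','side'],['wrist'],['scene','side','wrist']):
    O=[o for o in obs if o[0] in sel]
    f=lambda x:sum(np.abs(ren(C,[x[0]/1e3,x[1]/1e3,x[2]/50,x[3]/50])-m).sum()/m.sum() for c,C,m in O)
    s=minimize(f,[488,183,0,0],method='Nelder-Mead',options=dict(initial_simplex=[[488,183,0,0],[491,183,0,0],[488,186,0,0],[488,183,3,0],[488,183,0,3]],maxiter=250))
    print(sel,'xy mm',np.round(s.x[:2],1),'tilt deg',np.round(np.degrees(s.x[2:]/50),1),s.fun)
a=ims['scene'][150:310,350:510,::-1];b=ims['side'][90:220,210:340,::-1]
cv2.imwrite('pics/rel.png',np.hstack([cv2.resize(x,(390,390),interpolation=2) for x in(a,b)]))
print(bot.state()['time_s'],bot.state()['tcp_pos'])
E
```

```text
time_s: 12.28
tcp_pos: [0.4889, 0.1833, 0.2382]
tool_rot: [0.189, 0.982, 0.001, 0.002]
ft_force: [0.3, 0.1, -0.4]
width: 0.0856
grip_force: 0.0
scene none
side 0.7 268 294 129 178
wrist 0.78 286 348 186 260
['scene', 'side'] xy mm [487.5 184.2] tilt deg [ 4.7 -0.1] 0.10941317703552009
['wrist'] xy mm [488.1 180.6] tilt deg [ 0.  -2.1] 0.04442464985994398
['scene', 'side', 'wrist'] xy mm [487.9 180.7] tilt deg [ 0.1 -1.7] 0.18694504625379563
12.575 [0.4873968  0.18282767 0.23378506]
```

View pics/rel.png

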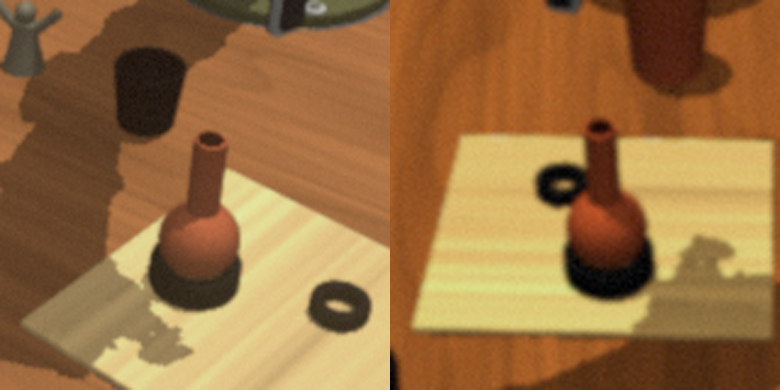

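The vase stands free in the larger ring: mouth at (210,140) and ball at (200,240) on the left, mouth at (600,127) and ball at (608,225) on the right. It leans about 2°, the gripper is clear and the small ring is untouched.

```bash
python3 -c "from rig import bot;print(bot.hand_in())"
```

```text
the job is handed in; nothing more can be done
None
```

The long-necked vase now stands in the larger ring stand, lowered in and released with a lean of about 2°; the other two pots were not touched, and I handed the job in at about 12.6 s (no verdict was returned).

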